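# Rock the roller mixer's spindle into low gear and latch the gear-change knob

## Robot

A 6-joint arm with a two-finger parallel gripper is mounted at the origin on the work surface. World frame = base frame: x ahead of the robot, y to its left, z up, the work surface at z = 0. Lengths are in m, angles in rad, forces in N, time in s.
With the tool pointing down it reaches from about 0.4 to 0.825 m from the base axis. Payload 7 kg.
Tool frame: the origin (TCP) lies at the centre of the arm's flange, where the gripper is bolted on; the fingertips stand 178 mm ahead of it and the grasp point (between the pads) lies arm.tcp_to_grasp ahead of it (arm.tcp_to_grasp is the distance from the TCP to the grasp point, in m); z points along the fingers, y is the direction in which the jaws open and shut (so a half turn about z gives the same grasp; the last joint's range is limited). The gripper opens to 88 mm and grips with 3 to 60 N. Pads are 19 mm wide; open, the fingers measure 130 mm over their backs; the gripper's body (78 mm by 193 mm) begins 47 mm behind the grasp point.
Start: joints at [1.57, 0.359, 0.012, 0, -1.224, -0.288], TCP at [0.192, 0.647, 0.405] pointing down, gripper open.
Joint ranges: [-3.07, 3.07], [-1.43, 2.12], [-1.02, 1.25], [-3.03, 1.67], [-3.05, -0], [-3.03, 3.03]. Speed limits (rad/s): [2.39, 2.39, 3.01, 3.14, 3.14, 3.14].

## Interface

Orientations are given as [roll, pitch, yaw] about the fixed x, y, z axes, in that order (R = Rz(yaw) Ry(pitch) Rx(roll)).
In Python, from station import arm gives the robot as it stands.
- The arm moves only by the tool move_arm, never from a script. Its argument "deltas" is a list of rows, each a list of 6 numbers: the shift along the world's x, y, z in mm, then the turn, a rotation vector about the world's x, y, z in degrees. In form: [[tx, ty, tz, ax, ay, az], ...]. A call has exactly 5 rows; each row shifts and turns the commanded pose from where the row before left it; what a row does not reach is not made up. A row lasts 1/12 s, in which the tool goes at most 41.7 mm and 7.16 degrees, less where a joint would pass 70% of its speed; a pose out of reach is approached as far as the arm can. A call with a gripper value outside its range is refused whole. "claw" is the closure in counts, from 0 (fully open) to 255 (shut), set as the call begins (left out, the last holds). The fingers move at their own pace and stop on an object; "squeeze" is the grip in N (left out, the last holds). Time passes only in rows, so rows that do not move let the fingers close, or fill a call up. It gives the time, the measured TCP pose, the force and the opening at its end, in the units of the state.
- arm.get_state(): the state, without advancing time (a new reading comes with each control period).
- arm.grab_frame(name): name is "side" or "top" or "wrist"; returns the picture (400x640x3 uint8, red, green, blue); there is no depth.
- arm.calibration(name): a dict with "intrinsics" (3x3 intrinsics, pixels), "T" (4x4, takes a point from camera to world coordinates); the wrist camera has in their place "mount" (4x4, takes a point from camera to tool coordinates, whose origin is the TCP and whose axes are the flange's). Camera axes: x right, y up, looking along -z (the intrinsics and any distortion apply to the point x, -y, -z); pixel columns grow to the right and rows downward; lengths in m; the calibration is good to about 2 mm. A picture is of the moment at which its call begins: read the wrist's pose just before it. calibration takes no time and is no camera call.
- arm.job_done(): hands the job in, once; it reports no verdict.
Trained networks look in the newest picture that a camera, given by its name, has taken for a name from the list of things; names that differ only in an ending like _2 or _b are one class to them, and where a whole thing is asked for, a point or a joint stands for the part that bears it (a point fixed in the world has none). Each returns a list of dicts, best first, with "score" (0 to 1); they miss things now and then, are a little off and sometimes report something else, mostly with a low value. They report only what shows in the picture. A call takes as long as a camera call.
- arm.spot_in(thing, camera): "xy" ([column, row] in pixels, amid what is visible of it).
- arm.masks_of(thing, camera): "pixels" (400x640 bool, what is visible of it) and "xy" ([column, row] in pixels, amid what is visible of it).
- arm.spot_point(thing, camera): "xy" ([column, row] in pixels: a listed point, or the origin of a listed thing).
The state is a dict: "t": time; "q": joint angles; "qd": joint speeds; "joint_efforts": joint torques, N m; "eef_pos": TCP position; "ee_rot": TCP orientation; "force": force on the tool from outside, world axes, zero at the start; "moment": the same for the moment, N m; "width": finger opening in m.
Only numpy, scipy, OpenCV 4.12 (cv2) and the standard library are available. Lean on these libraries where they do the work, as an engineer would, in place of code of your own. Each camera call takes 0.05 s, during which the arm holds its last target. There are 200 camera calls.

## Task

Put the bottle-roller mixer into gear: take the gear-change knob on top of its spindle, ease it down lightly and rock the spindle with it until the hidden teeth drop into mesh, then push the knob fully home without ever forcing the teeth. Then swing the steel keeper by its black handle fully over the knob's collar and let go. Do not knock over the spray bottle or the small bottle standing beside the machine.

Things in the scene. Friction and masses are not known exactly. Their poses are not given: they have to be found in the camera images.
- knob_grip (a point): Centre of the gear-change knob's grip: black upright bar 62 mm long (its x), 15 thick (its y), 30 tall, on a 16 mm neck; 201 mm above the table with the knob up, 185 home. z up, on the spindle axis. Grasp across the 15 mm from above. Below it a round steel collar, 48 mm across, 6 thick, top 40 mm below this point. The knob is keyed to the spindle: turning the bar turns it.
- knob (a joint): Downward travel of the knob, m: 0 up, 0.016 fully home on its stop. Free sliding takes about 0.6 N down, 2.7 N up, so it stays put. The two dog teeth it carries meet the clutch plate at 0.004. Resting on the plate's teeth they give way on a spring: 3 N at first touch, 1 N more per mm, 9 N at travel 0.010, then solid. Once in mesh the knob goes home with under 2 N.
- spindle (a joint): Turn of spindle and knob about the vertical, rad, counter-clockwise from above positive, 0 at the start; drag 0.03 N m, free 2.6 rad either way. Turned under light spring load the dogs drop into a slot by themselves at its near edge and the push felt falls by the spring load. The slot leaves 0.19 rad of play: about 0.08 rad further is its middle; beyond, its far side, which does not yield.
- boss_top (a point): Centre of the top of the aluminium boss (80 mm across, 135 mm above the table), in which dogs and clutch plate are hidden. Two opposite dogs, 26 mm from the axis. The plate has six slots 60 degrees apart at an unknown angle, different each time, so one lies within 30 degrees one way or the other; at first the dogs stand on teeth. Over 20 N on the dogs, down or sideways, forces them.
- keeper_handle (a point): The keeper's handle: black upright round pin, 15 mm across, top 18 mm above this point, which is 176 mm above the table. It stands on the tail of the keeper, 60 mm from the pivot. The keeper is a steel strip 16 mm wide, level, 148 to 154 mm above the table; its nose reaches 72 mm the other way. It passes 3 mm over the collar when the knob is home; else the collar blocks it.
- keeper_hinge (a point): Pivot of the keeper, on its lower face 148 mm above the table: vertical axis, 85 mm to the side of the spindle axis.
- keeper (a joint): Swing of the keeper, rad: 0 swung fully out, 1.0 (stop) nose fully over the collar, when spindle axis, pivot and handle stand in one line, the handle outermost. Grows as the keeper turns clockwise seen from above. Friction 0.06 N m (1 N at the handle); stays where it is left.
- mixer: The bottle-roller mixer, fixed to the table. Origin on the table under the spindle axis; y points from there to the keeper's pivot, z up. Grey housing 170 mm wide in x, from -75 to 165 mm in y, 100 tall; rollers and a bottle, up to 125 tall, from -75 to -265 mm in y. A loose low tin (42 mm across, 26 tall) stands on the housing.
- sprayer: Loose white spray bottle with black trigger head, 72 mm across, 217 mm tall, beyond the keeper's end of the machine; origin at the centre of its underside, z up.
- sample: Loose clear bottle with white cap, 52 mm across, 115 mm tall, on the far side of the machine; origin at the centre of its underside, z up.

How it is judged:
By the outcome, as a careful person would: the job done as asked, in the order asked, and still so for the second after the job is handed in, with the robot touching nothing.
It also fails if it takes over 72 s, if anything falls off the work surface, if the arm or the gripper's body presses on something with over 40 N, if the wrist force passes 120 N, or if a joint passes its speed limit or range.

## Working session

There is one attempt and no reset: what is moved stays moved. The work goes in short steps, Python scripts to look and compute and a tool call to move; the robot and the scene stay as the last step left them, time stands still between calls to the robot, and variables do not carry over. Pictures are saved under pics/ and viewed, about 8 in all and at most 12, crops included, and the job is handed in when it is done.

Besides the shell and the picture viewer there is one more tool, called after ">>>" as a command line: name --pt "numbers of a row" for each row, then --argument value for the rest. move_arm: Moves the arm, as the interface text tells. Its arguments: {"type":"object","properties":{"deltas":{"type":"array","items":{"type":"array","items":{"type":"number"}}},"claw":{"type":"number"},"squeeze":{"type":"number"}},"required":["deltas"]}

```bash
mkdir -p pics; cat > h.py <<'E'
from station import arm
import numpy as np, cv2
from scipy.spatial.transform import Rotation as R
def cam(n):
    c=arm.calibration(n); K=np.array(c["intrinsics"])
    if n=="wrist":
        s=arm.get_state(); T=np.eye(4); T[:3,:3]=R.from_euler('xyz',s["ee_rot"]).as_matrix(); T[:3,3]=s["eef_pos"]
        T=T@np.array(c["mount"])
    else: T=np.array(c["T"])
    return K,T
def atz(K,T,xy,z):
    d=np.linalg.inv(K)@[xy[0],xy[1],1]; d=T[:3,:3]@[d[0],-d[1],-d[2]]
    o=T[:3,3]; return o+d*(z-o[2])/d[2]
def proj(K,T,p):
    c=T[:3,:3].T@(np.array(p)-T[:3,3]); u=K@[c[0],-c[1],-c[2]]; return u[:2]/u[2]
def snap(n,f): 
    K,T=cam(n); im=arm.grab_frame(n); cv2.imwrite("pics/"+f,im[:,:,::-1]); return im,K,T
E
python3 - <<'E'
from h import *
print(arm.get_state()); print(arm.tcp_to_grasp, {k:np.shape(v) for k,v in arm.calibration("top").items()})
Z=dict(knob_grip=.201,boss_top=.135,keeper_handle=.176,keeper_hinge=.148,mixer=0,sprayer=0,sample=0)
ims=[]
for n in ["side","top","wrist"]:
    im,K,T=snap(n,n+"0.png"); ims.append(im)
    for k,z in Z.items():
        for d in arm.spot_point(k,n)[:2]: print(n,k,np.round(d["xy"]),round(d["score"],2),np.round(atz(K,T,d["xy"],z),4))
cv2.imwrite("pics/a.png",np.vstack(ims[:2])[:,:,::-1][:800])
E
```

```text
{'t': 0.0, 'q': array([ 1.57009967e+00,  3.59383638e-01,  1.10635366e-02, -3.59492287e-04,
       -1.22408752e+00, -2.88105558e-01]), 'qd': array([-0.00120033,  0.0008205 ,  0.00020735, -0.00107057,  0.00067256,
       -0.00027631]), 'joint_efforts': array([ 1.37433013e-03, -5.82713664e+01,  2.93049073e+01,  6.99698567e+00,
        6.95427079e-03, -1.62337628e-04]), 'eef_pos': array([0.19218308, 0.64686131, 0.40372489]), 'ee_rot': array([ 3.13995174e+00, -1.33857417e-04, -2.88924537e-01]), 'force': array([ 0.61477453,  0.72622784, -0.10132519]), 'moment': array([ 0.01256572, -0.04238416, -0.01729608]), 'width': 0.08774310872103493}
0.1593 {'intrinsics': (3, 3), 'T': (4, 4)}
side knob_grip [346. 122.] 0.86 [ 0.5613 -0.0407  0.201 ]
side knob_grip [346. 186.] 0.64 [0.5658 0.1668 0.201 ]
side boss_top [343. 143.] 0.61 [ 0.5652 -0.0499  0.135 ]
side boss_top [360. 161.] 0.42 [0.5278 0.0162 0.135 ]
side keeper_handle [360. 162.] 0.83 [0.5321 0.0666 0.176 ]
side keeper_hinge [340. 165.] 0.97 [0.5734 0.0452 0.148 ]
side mixer [344. 185.] 0.82 [ 0.5578 -0.0436  0.    ]
top knob_grip [436. 230.] 0.56 [ 0.5612 -0.0527  0.201 ]
top keeper_handle [358. 252.] 0.63 [0.5239 0.0692 0.176 ]
top keeper_hinge [378. 221.] 0.78 [0.575  0.0321 0.148 ]
top mixer [404. 231.] 0.63 [ 0.5579 -0.0478  0.    ]
top mixer [358. 252.] 0.2 [0.513 0.045 0.   ]
top sprayer [256. 207.] 0.78 [0.6032 0.2543 0.    ]
top sprayer [394. 153.] 0.28 [ 0.7185 -0.0281  0.    ]
top sample [395. 149.] 0.74 [ 0.7262 -0.0294  0.    ]
```

View pics/side0.png

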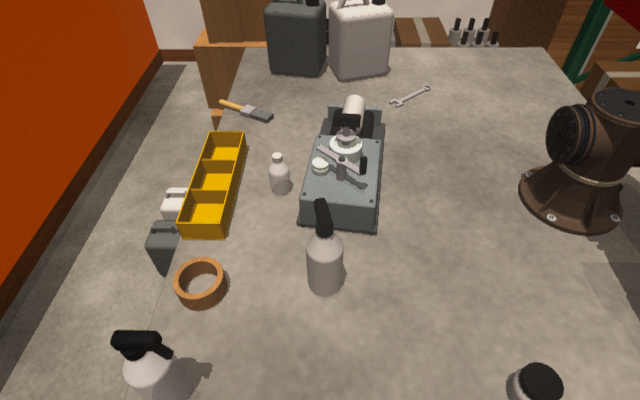

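View pics/top0.png

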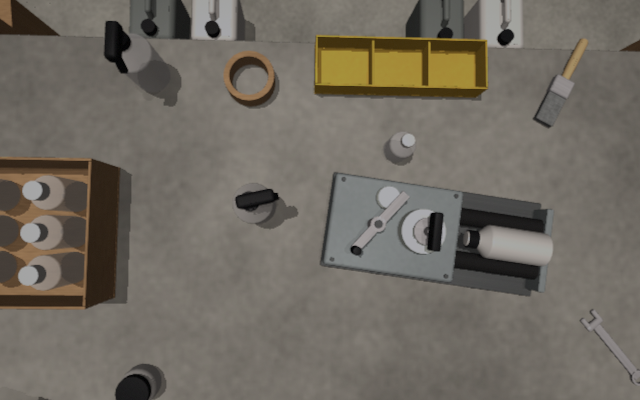

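Side view: mixer at centre, knob near (346,122), keeper handle at (360,162), sprayer at (322,250). Top view: knob bar at (435,232), nearly along world x. Pivot is at (378,221), handle at (357,250), tin at (388,197), sprayer at (256,203) and sample bottle at (402,147). I'm going above the knob now.

>>> move_arm --pt "5 -10 12 0 0 0.8" --pt "15 -28 12 0 0 0.8" --pt "18 -34 8 0 0 0.8" --pt "18 -34 8 0 0 0.8" --pt "18 -34 6 0 0 0.8"

```text
t: 1.62
eef_pos: [0.2669, 0.5052, 0.452]
ee_rot: [-3.14, -0.0, -0.217]
force: [0.4, -0.5, 0.4]
width: 0.0875
```

>>> move_arm --pt "19 -35 4 0 0 0.9" --pt "19 -36 4 0 0 0.9" --pt "19 -36 2 0 0 0.9" --pt "19 -36 0 0 0 0.9" --pt "19 -36 0 0 0 0.9"

```text
t: 2.03
eef_pos: [0.3616, 0.3255, 0.4619]
ee_rot: [-3.14, -0.001, -0.139]
force: [1.1, 0.1, 0.1]
width: 0.088
```

>>> move_arm --pt "19 -36 0 0 0 0.9" --pt "19 -36 0 0 0 0.9" --pt "19 -36 0 0 0 0.9" --pt "19 -36 0 0 0 0.9" --pt "19 -36 0 0 0 0.9"

```text
t: 2.45
eef_pos: [0.4563, 0.1455, 0.4618]
ee_rot: [-3.14, -0.002, -0.06]
force: [1.0, 0.6, -0.3]
width: 0.0879
```

>>> move_arm --pt "19 -36 0 0 0 0.9" --pt "19 -36 0 0 0 0.9" --pt "19 -36 0 0 0 0.9" --pt "19 -32 0 0 0 0" --pt "10 -20 0 0 0 0"

```text
t: 2.87
eef_pos: [0.5431, -0.0153, 0.4613]
ee_rot: [3.141, -0.001, -0.016]
force: [1.5, 0.5, -0.4]
width: 0.0875
```

```bash
cat > look.py <<'E'
from h import *
import sys
tag=sys.argv[1]; kz=float(sys.argv[2]) if len(sys.argv)>2 else .201
s=arm.get_state(); print(round(s["t"],2),np.round(s["eef_pos"],4),np.round(s["ee_rot"],4),np.round(s["force"],1))
Z=dict(knob_grip=kz,boss_top=.135,keeper_handle=.176,keeper_hinge=.148)
for n in ["wrist","top"]:
    im,K,T=snap(n,n+tag+".png")
    for k,z in Z.items():
        for d in arm.spot_point(k,n)[:2]: print(n,k,np.round(d["xy"]),round(d["score"],2),np.round(atz(K,T,d["xy"],z),4))
    for k in ["knob_grip"]:
        for d in arm.masks_of(k,n)[:1]:
            m=d["pixels"].astype(np.uint8); c=max(cv2.findContours(m,0,2)[0],key=cv2.contourArea)
            b=cv2.boxPoints(cv2.minAreaRect(c)); print(n,"mask",m.sum(),[list(np.round(atz(K,T,p,kz+.015)[:2],4)) for p in b])
E
python3 look.py 1
```

```text
2.87 [ 0.5431 -0.0153  0.4613] [ 3.1412e+00 -9.0000e-04 -1.5900e-02] [ 1.5  0.5 -0.4]
wrist knob_grip [360. 182.] 0.57 [ 0.5609 -0.0515  0.201 ]
wrist boss_top [231. 212.] 0.16 [0.5157 0.0878 0.135 ]
wrist keeper_handle [232. 214.] 0.8 [0.526  0.0728 0.176 ]
wrist keeper_hinge [277. 164.] 0.7 [0.5716 0.0297 0.148 ]
wrist mask 2281 [[np.float64(0.5403), np.float64(-0.0169)], [np.float64(0.5985), np.float64(-0.0343)], [np.float64(0.5878), np.float64(-0.0695)], [np.float64(0.5282), np.float64(-0.0543)]]
top boss_top [423. 233.] 0.84 [ 0.5565 -0.0504  0.135 ]
top keeper_handle [356. 253.] 0.71 [0.5215 0.0732 0.176 ]
top keeper_hinge [378. 223.] 0.75 [0.5721 0.0312 0.148 ]
```

View pics/wrist1.png

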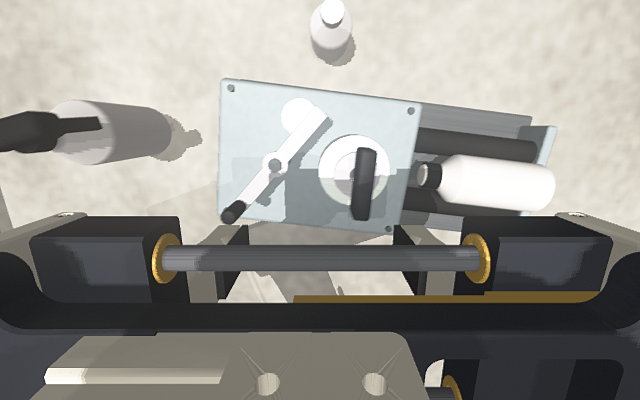

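The wrist view shows the knob bar spanning about (367,150) to (362,218), the boss at (353,170), the pivot at (275,165) and the handle at (232,212). I'll take an enlarged crop to get the bar's yaw.

```bash
python3 - <<'E'
from h import *
im=cv2.imread("pics/wrist1.png")
cv2.imwrite("pics/crop1.png",cv2.resize(im[125:245,210:410],None,fx=4,fy=4,interpolation=cv2.INTER_CUBIC))
K,T=cam("wrist")
for p in [(367,150),(362,218)]: print(atz(K,T,p,.216))
print(T[:3,3])
E
```

```text
[ 0.58936503 -0.04989619  0.216     ]
[ 0.53209256 -0.04726052  0.216     ]
[ 0.60899522 -0.01316055  0.44104567]
```

View pics/crop1.png

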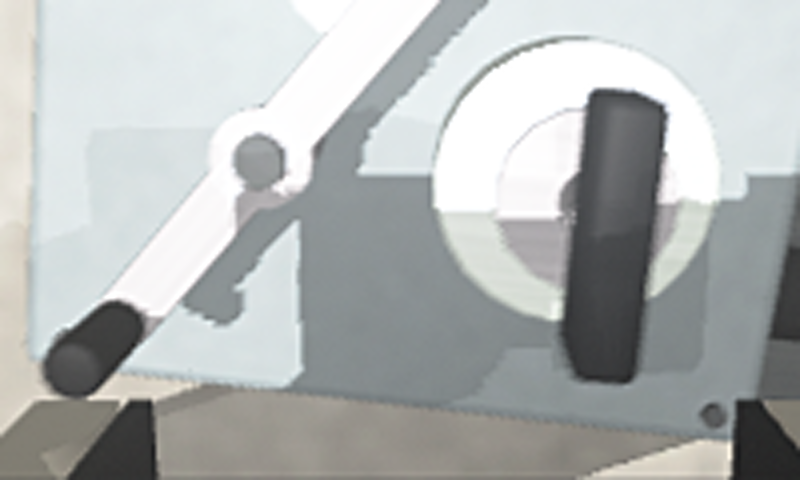

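```bash
python3 - <<'E'
from h import *
s=arm.get_state()
K,T=cam("wrist")
f=lambda p,z: np.round(atz(K,T,(210+p[0]/4,125+p[1]/4),z),4)
a=f((665,107),.216); b=f((635,382),.216); c=f((577,380),.216)
print(a,b,c,"len",np.linalg.norm(a-b),np.linalg.norm(b-c),"yaw",np.degrees(np.arctan2(*(a-b)[[1,0]])))
e=(b-a)/np.linalg.norm(b-a); n=np.array([e[1],-e[0],0]); print("centre",(a+b)/2-n*.0075,(a+b)/2+n*.0075)
print("boss",f((576,180),.135),f((433,180),.135),f((720,180),.135),f((576,38),.135),f((576,322),.135))
print("hinge",f((260,160),.158),"handle",f((75,370),.194))
E
```

```text
[ 0.5879 -0.0573  0.216 ] [ 0.5298 -0.0531  0.216 ] [ 0.5304 -0.0407  0.216 ] len 0.05825160941982626 0.012414507642270794 yaw -4.134671373736424
centre [ 0.55830924 -0.06268048  0.216     ] [ 0.55939076 -0.04771952  0.216     ]
boss [ 0.5606 -0.0493  0.135 ] [ 0.5611 -0.0097  0.135 ] [ 0.56   -0.0892  0.135 ] [ 0.599  -0.0487  0.135 ] [ 0.5196 -0.05    0.135 ]
hinge [0.5704 0.034  0.158 ] handle [0.5267 0.074  0.194 ]
```

>>> move_arm --pt "8 -16 0 0 0 -1" --pt "9 -17 -5 0 0 -1" --pt "0 0 -20 0 0 -1" --pt "0 0 -20 0 0 0" --pt "0 0 -16 0 0 0"

```text
t: 3.88
eef_pos: [0.559, -0.0449, 0.3984]
ee_rot: [-3.141, 0.001, -0.067]
force: [-0.5, 0.1, -0.6]
width: 0.0877
```

```bash
python3 look.py 2; python3 - <<'E'
from h import *
im=cv2.imread("pics/wrist2.png"); cv2.imwrite("pics/w2b.png",cv2.resize(im[60:300,160:480],None,fx=2.5,fy=2.5))
E
```

```text
3.88 [ 0.559  -0.0449  0.3984] [-3.1414e+00  6.0000e-04 -6.7400e-02] [-0.5  0.1 -0.6]
wrist knob_grip [328. 225.] 0.65 [ 0.5604 -0.0507  0.201 ]
wrist keeper_hinge [229. 199.] 0.65 [0.5701 0.0324 0.148 ]
wrist mask 2907 [[np.float64(0.5836), np.float64(-0.0281)], [np.float64(0.6016), np.float64(-0.0576)], [np.float64(0.5675), np.float64(-0.0785)], [np.float64(0.5474), np.float64(-0.0482)]]
top keeper_hinge [377. 220.] 0.51 [0.5767 0.0334 0.148 ]
```

View pics/w2b.png

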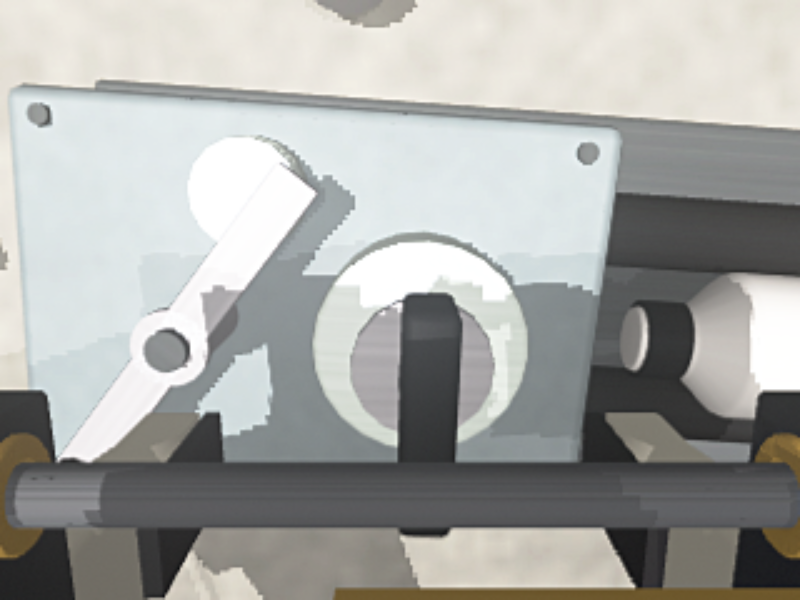

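Wrist view: the bar sits at column 332 of the full image against the finger mid-column 320, so it is about 5.5 mm further toward −y. The alignment is otherwise good, with the bar tilted about 1–2° more. I'll correct that and descend.

>>> move_arm --pt "1 -3 0 0 0 -1" --pt "0.5 -2.5 -8 0 0 0" --pt "0 0 -12 0 0 0" --pt "0 0 -12 0 0 0" --pt "0 0 -6 0 0 0"

```text
t: 4.9
eef_pos: [0.5603, -0.0508, 0.3597]
ee_rot: [3.141, 0.002, -0.085]
force: [-0.4, -0.2, -0.1]
width: 0.0878
```

>>> move_arm --pt "0 0 0 0 0 0" --pt "0 0 0 0 0 0" --pt "0 0 0 0 0 0" --pt "0 0 0 0 0 0" --pt "0 0 0 0 0 0" --claw 170 --squeeze 15

```text
t: 5.32
eef_pos: [0.5609, -0.0505, 0.3623]
ee_rot: [-3.141, -0.001, -0.085]
force: [-0.3, 0.3, -0.3]
width: 0.0598
```

>>> move_arm --pt "0 0 0 0 0 0" --pt "0 0 0 0 0 0" --pt "0 0 0 0 0 0" --pt "0 0 0 0 0 0" --pt "0 0 0 0 0 0" --claw 255

```text
t: 5.73
eef_pos: [0.5607, -0.0505, 0.3617]
ee_rot: [-3.142, -0.0, -0.085]
force: [-0.2, 0.4, 0.4]
width: 0.0268
```

>>> move_arm --pt "0 0 0 0 0 0" --pt "0 0 0 0 0 0" --pt "0 0 0 0 0 0" --pt "0 0 0 0 0 0" --pt "0 0 0 0 0 0"

```text
t: 6.15
eef_pos: [0.5607, -0.0511, 0.3616]
ee_rot: [3.14, 0.0, -0.085]
force: [0.3, -5.5, -0.7]
width: 0.015
```

>>> move_arm --pt "0 0 0 0 0 0" --pt "0 0 0 0 0 0" --pt "0 0 0 0 0 0" --pt "0 0 0 0 0 0" --pt "0 0 0 0 0 0"

```text
t: 6.57
eef_pos: [0.5607, -0.0511, 0.3617]
ee_rot: [3.14, 0.0, -0.085]
force: [0.7, -5.1, -0.9]
width: 0.0148
```

```bash
python3 - <<'E'
from h import *
s=arm.get_state()
for k in ["t","q","eef_pos","ee_rot","force","moment","width"]: print(k,np.round(s[k],4))
E
```

```text
t 6.5667
q [ 2.5710e-01  2.0850e-01 -3.0070e-01  1.2000e-03 -1.0624e+00  1.2284e+00]
eef_pos [ 0.5607 -0.0511  0.3617]
ee_rot [ 3.1404e+00  4.0000e-04 -8.4800e-02]
force [ 0.693  -5.064  -0.9283]
moment [-1.9789 -0.215   0.0044]
width 0.0148
```

>>> move_arm --pt "0 -0.7 0 0 0 0" --pt "0 0 -1 0 0 0" --pt "0 0 -1 0 0 0" --pt "0 0 -1 0 0 0" --pt "0 0 0 0 0 0"

```text
t: 6.98
eef_pos: [0.5607, -0.0513, 0.3587]
ee_rot: [3.141, 0.0, -0.085]
force: [0.1, -3.8, 0.9]
width: 0.0149
```

>>> move_arm --pt "0 0 -0.8 0 0 0" --pt "0 0 -0.7 0 0 0" --pt "0 0 -0.5 0 0 0" --pt "0 0 -0.5 0 0 0" --pt "0 0 0 0 0 0"

```text
t: 7.4
eef_pos: [0.5607, -0.0513, 0.3565]
ee_rot: [3.141, -0.0, -0.084]
force: [-1.3, -4.8, 4.7]
width: 0.0153
```

>>> move_arm --pt "0 0 0 0 0 0" --pt "0 0 0 0 0 0" --pt "0 0 0 0 0 0" --pt "0 0 0 0 0 0" --pt "0 0 0 0 0 0"

```text
t: 7.82
eef_pos: [0.5607, -0.0513, 0.3566]
ee_rot: [3.141, -0.0, -0.084]
force: [-1.8, -5.1, 5.4]
width: 0.0147
```

>>> move_arm --pt "0 -0.5 0 0 0 1.4" --pt "0 0 0 0 0 1.4" --pt "0 0 0 0 0 1.4" --pt "0 0 0 0 0 1.4" --pt "0 0 0 0 0 1.4"

```text
t: 8.23
eef_pos: [0.5607, -0.0515, 0.3565]
ee_rot: [-3.141, -0.0, 0.039]
force: [-3.4, -2.4, 6.0]
width: 0.0149
```

>>> move_arm --pt "0 0 0 0 0 1.4" --pt "0 0 0 0 0 1.4" --pt "0 0 0 0 0 1.4" --pt "0 0 0 0 0 1.4" --pt "0 0 0 0 0 1.4"

```text
t: 8.65
eef_pos: [0.5607, -0.0515, 0.3565]
ee_rot: [-3.141, -0.0, 0.161]
force: [-1.4, -1.7, 4.9]
width: 0.0151
```

>>> move_arm --pt "0 0 0 0 0 1.4" --pt "0 0 0 0 0 1.4" --pt "0 0 0 0 0 1.4" --pt "0 0 0 0 0 1.4" --pt "0 0 0 0 0 1.4"

```text
t: 9.07
eef_pos: [0.5607, -0.0515, 0.3565]
ee_rot: [-3.141, -0.0, 0.283]
force: [-2.2, -1.0, 6.2]
width: 0.015
```

>>> move_arm --pt "0 0 0 0 0 1.4" --pt "0 0 0 0 0 1.4" --pt "0 0 0 0 0 1.4" --pt "0 0 0 0 0 1.4" --pt "0 0 0 0 0 1.4"

```text
t: 9.48
eef_pos: [0.5607, -0.0514, 0.3565]
ee_rot: [-3.141, -0.0, 0.405]
force: [-3.1, -1.0, 6.1]
width: 0.0151
```

>>> move_arm --pt "0 0 0 0 0 1.4" --pt "0 0 0 0 0 1.4" --pt "0 0 0 0 0 1.4" --pt "0 0 0 0 0 1.4" --pt "0 0 0 0 0 1.4"

```text
t: 9.9
eef_pos: [0.5607, -0.0514, 0.3565]
ee_rot: [-3.141, -0.001, 0.527]
force: [-2.6, -1.9, 5.7]
width: 0.0153
```

>>> move_arm --pt "0 0 0 0 0 1.4" --pt "0 0 0 0 0 1.4" --pt "0 0 0 0 0 1.4" --pt "0 0 0 0 0 1.4" --pt "0 0 0 0 0 1.4"

```text
t: 10.32
eef_pos: [0.5607, -0.0514, 0.3561]
ee_rot: [-3.141, -0.0, 0.65]
force: [-0.7, -1.5, 0.6]
width: 0.0152
```

>>> move_arm --pt "0 0 0 0 0 0.5" --pt "0 0 0 0 0 0.5" --pt "0 0 -0.6 0 0 0" --pt "0 0 -0.7 0 0 0" --pt "0 0 -0.7 0 0 0"

```text
t: 10.73
eef_pos: [0.5607, -0.0515, 0.3539]
ee_rot: [-3.141, -0.0, 0.666]
force: [-0.9, -0.2, 0.4]
width: 0.015
```

```bash
python3 - <<'E'
from h import *
s=arm.get_state()
for k in ["t","q","eef_pos","ee_rot","force","moment","width"]: print(k,np.round(s[k],4))
E
```

```text
t 10.7333
q [ 2.5590e-01  2.1520e-01 -3.1040e-01 -5.0000e-04 -1.0453e+00  1.9808e+00]
eef_pos [ 0.5607 -0.0515  0.3539]
ee_rot [-3.1412 -0.      0.6656]
force [-0.8858 -0.1672  0.4135]
moment [0.1355 0.3963 0.0035]
width 0.015
```

Travel is now 7.8 mm with almost no force or torque, so it's in mesh. I'll push it home gently.

>>> move_arm --pt "0 0 -1 0 0 0" --pt "0 0 -1 0 0 0" --pt "0 0 -1 0 0 0" --pt "0 0 -0.5 0 0 0" --pt "0 0 0 0 0 0"

```text
t: 11.15
eef_pos: [0.5607, -0.0515, 0.3504]
ee_rot: [-3.141, 0.0, 0.666]
force: [-1.5, 1.5, -1.6]
width: 0.0147
```

>>> move_arm --pt "0 0 -1 0 0 0" --pt "0 0 -1 0 0 0" --pt "0 0 -1 0 0 0" --pt "0 0 0 0 0 0" --pt "0 0 0 0 0 0"

```text
t: 11.57
eef_pos: [0.5607, -0.0515, 0.3474]
ee_rot: [-3.141, 0.0, 0.666]
force: [-0.6, 2.8, -2.3]
width: 0.0152
```

>>> move_arm --pt "0 0 -0.4 0 0 0" --pt "0 0 -0.4 0 0 0" --pt "0 0 -0.4 0 0 0" --pt "0 0 -0.3 0 0 0" --pt "0 0 0 0 0 0"

```text
t: 11.98
eef_pos: [0.5607, -0.0516, 0.3472]
ee_rot: [3.141, -0.001, 0.666]
force: [-4.5, 4.8, 7.7]
width: 0.0147
```

```bash
python3 - <<'E'
from h import *
s=arm.get_state()
for k in ["eef_pos","ee_rot","force","moment"]: print(k,np.round(s[k],4))
for n in ["side","top"]:
    im,K,T=snap(n,n+"3.png")
    for k,z in [("knob_grip",.185),("keeper_handle",.176)]:
        for d in arm.spot_point(k,n)[:1]: print(n,k,np.round(d["xy"]),round(d["score"],2),np.round(atz(K,T,d["xy"],z),4))
E
```

```text
eef_pos [ 0.5607 -0.0516  0.3472]
ee_rot [ 3.1412e+00 -6.0000e-04  6.6620e-01]
force [-4.4666  4.8139  7.7064]
moment [1.8054 1.8421 0.0394]
side knob_grip [348. 126.] 0.81 [ 0.5544 -0.0452  0.185 ]
side keeper_handle [349. 124.] 0.7 [ 0.5516 -0.0684  0.176 ]
```

>>> move_arm --pt "0 0 0.5 0 0 0.4" --pt "0 0 0 0 0 0.4" --pt "0 0 -0.4 0 0 0" --pt "0 0 -0.4 0 0 0" --pt "0 0 0 0 0 0"

```text
t: 12.7
eef_pos: [0.5607, -0.0516, 0.3471]
ee_rot: [3.141, -0.001, 0.68]
force: [-5.8, 5.8, 10.7]
width: 0.0149
```

Hard stop reached at about 11 N. The apparent travel is 14.5 mm, so I'll release and check the bar-top height by touching it with closed fingertips.

>>> move_arm --pt "0 0 0.7 0 0 0" --pt "0 0 0.4 0 0 0" --pt "0 0 0 0 0 0" --pt "0 0 0 0 0 0" --pt "0 0 0 0 0 0"

```text
t: 13.12
eef_pos: [0.5607, -0.0516, 0.3472]
ee_rot: [-3.142, -0.0, 0.68]
force: [-3.1, 5.1, 4.2]
width: 0.0152
```

>>> move_arm --pt "0 0 0 0 0 0" --pt "0 0 0 0 0 0" --pt "0 0 0 0 0 0" --pt "0 0 0 0 0 0" --pt "0 0 0 0 0 0" --claw 120

```text
t: 13.53
eef_pos: [0.5609, -0.0519, 0.3469]
ee_rot: [3.141, 0.0, 0.68]
force: [1.3, 0.2, -0.3]
width: 0.0424
```

>>> move_arm --pt "0 0 4 0 0 0" --pt "0 0 10 0 0 0" --pt "0 0 14 0 0 0" --pt "0 0 14 0 0 0" --pt "0 0 6 0 0 0"

```text
t: 13.95
eef_pos: [0.5613, -0.0517, 0.3978]
ee_rot: [3.14, -0.003, 0.68]
force: [0.3, -0.0, 0.2]
width: 0.0468
```

>>> move_arm --pt "0 0 0 0 0 0" --pt "0 0 0 0 0 0" --pt "0 0 0 0 0 0" --pt "0 0 0 0 0 0" --pt "0 0 0 0 0 0" --claw 255

```text
t: 14.37
eef_pos: [0.5606, -0.0517, 0.3943]
ee_rot: [-3.141, 0.001, 0.68]
force: [-0.3, -0.8, 1.3]
width: 0.0184
```

>>> move_arm --pt "0 0 0 0 0 0" --pt "0 0 0 0 0 0" --pt "0 0 0 0 0 0" --pt "0 0 0 0 0 0" --pt "0 0 0 0 0 0"

```text
t: 14.78
eef_pos: [0.5608, -0.0517, 0.3949]
ee_rot: [3.142, 0.0, 0.68]
force: [-0.2, 0.3, 0.4]
width: 0.0005
```

>>> move_arm --pt "0 0 -4 0 0 0" --pt "0 0 -5 0 0 0" --pt "0 0 -3 0 0 0" --pt "0 0 -1.5 0 0 0" --pt "0 0 0 0 0 0"

```text
t: 15.2
eef_pos: [0.5606, -0.0517, 0.3807]
ee_rot: [-3.141, 0.001, 0.68]
force: [0.2, -0.5, 0.8]
width: 0.0004
```

>>> move_arm --pt "0 0 -0.5 0 0 0" --pt "0 0 -0.5 0 0 0" --pt "0 0 -0.5 0 0 0" --pt "0 0 0 0 0 0" --pt "0 0 0 0 0 0"

```text
t: 15.62
eef_pos: [0.5608, -0.0517, 0.3801]
ee_rot: [3.142, -0.0, 0.68]
force: [0.5, -0.7, -0.8]
width: 0.0004
```

>>> move_arm --pt "0 0 -0.5 0 0 0" --pt "0 0 -0.4 0 0 0" --pt "0 0 -0.3 0 0 0" --pt "0 0 0 0 0 0" --pt "0 0 0 0 0 0"

```text
t: 16.03
eef_pos: [0.5608, -0.0517, 0.3787]
ee_rot: [-3.142, 0.0, 0.68]
force: [0.4, -0.1, 0.7]
width: 0.0003
```

>>> move_arm --pt "0 0 -0.3 0 0 0" --pt "0 0 -0.3 0 0 0" --pt "0 0 0 0 0 0" --pt "0 0 0 0 0 0" --pt "0 0 0 0 0 0"

```text
t: 16.45
eef_pos: [0.5608, -0.0517, 0.3784]
ee_rot: [3.141, -0.0, 0.68]
force: [-1.2, 0.8, 2.0]
width: 0.0004
```

>>> move_arm --pt "0 0 -0.4 0 0 0" --pt "0 0 -0.3 0 0 0" --pt "0 0 -0.3 0 0 0" --pt "0 0 0 0 0 0" --pt "0 0 0 0 0 0"

```text
t: 16.87
eef_pos: [0.5608, -0.0517, 0.3783]
ee_rot: [3.141, -0.001, 0.68]
force: [-3.2, 0.9, 10.2]
width: 0.0004
```

Solid contact at TCP z = 0.3783 puts the bar top at 0.2003 m, against 0.200 for home, so the knob is home. Next is the keeper: rise, turn the jaws toward the tangent, and go above the handle.

>>> move_arm --pt "0 0 8 0 0 0" --pt "0 0 20 0 0 -3" --pt "0 0 25 0 0 -6" --pt "0 0 25 0 0 -6" --pt "-2 7 5 0 0 -6" --claw 80

```text
t: 17.28
eef_pos: [0.5596, -0.0453, 0.4647]
ee_rot: [3.14, -0.005, 0.308]
force: [-0.1, 0.7, 0.9]
width: 0.0283
```

>>> move_arm --pt "-3 9 0 0 0 -6" --pt "-3 9 0 0 0 -6" --pt "-3 9 0 0 0 -6" --pt "-3 9 0 0 0 -6" --pt "-3 9 0 0 0 -6"

```text
t: 17.7
eef_pos: [0.5436, 0.0007, 0.4602]
ee_rot: [-3.142, 0.0, -0.216]
force: [0.1, -0.0, -0.4]
width: 0.0587
```

>>> move_arm --pt "-3 9 0 0 0 -6" --pt "-3 9 0 0 0 -6" --pt "-3 9 0 0 0 -6" --pt "-3 9 0 0 0 -6" --pt "-3 9 0 0 0 -6"

```text
t: 18.12
eef_pos: [0.5285, 0.0458, 0.4602]
ee_rot: [3.142, 0.0, -0.739]
force: [-0.3, 0.9, -0.6]
width: 0.06
```

>>> move_arm --pt "-3 9 0 0 0 -6" --pt "0 8 0 0 0 -6" --pt "0 5 0 0 0 -6" --pt "0 0 0 0 0 -6" --pt "0 0 0 0 0 -4"

```text
t: 18.53
eef_pos: [0.5257, 0.0677, 0.4602]
ee_rot: [3.141, 0.0, -1.228]
force: [0.3, -0.1, -0.1]
width: 0.0604
```

```bash
python3 look.py 4 .185
```

```text
18.53 [0.5257 0.0677 0.4602] [ 3.1414e+00  2.0000e-04 -1.2277e+00] [ 0.3 -0.1 -0.1]
wrist knob_grip [329.  53.] 0.74 [ 0.5609 -0.0542  0.185 ]
wrist keeper_hinge [288. 144.] 0.66 [0.573  0.0326 0.148 ]
wrist keeper_hinge [214.  63.] 0.41 [ 0.664  -0.0168  0.148 ]
wrist mask 2867 [[np.float64(0.5905), np.float64(-0.0425)], [np.float64(0.5406), np.float64(-0.0763)], [np.float64(0.5161), np.float64(-0.0465)], [np.float64(0.5677), np.float64(-0.0107)]]
top mask 163 [[np.float64(0.6044), np.float64(0.0216)], [np.float64(0.6249), np.float64(0.0013)], [np.float64(0.6145), np.float64(-0.0093)], [np.float64(0.5941), np.float64(0.011)]]
```

View pics/wrist4.png

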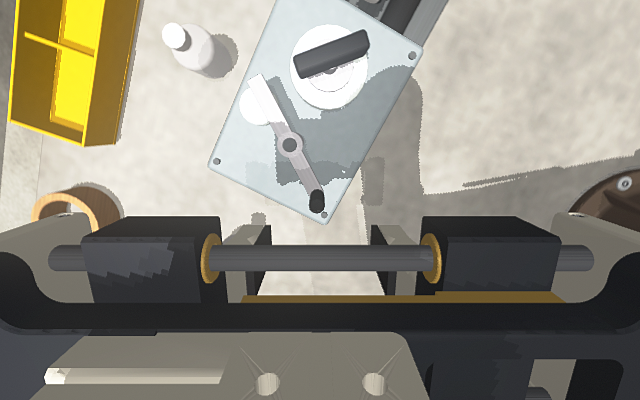

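The wrist view shows the handle's top at about (317,206), the pivot at (290,145) and the knob bar at (331,54), turned and down. The sprayer is out of view.

```bash
python3 - <<'E'
from h import *
K,T=cam("wrist")
print(atz(K,T,(317,205),.194),"pivot",atz(K,T,(290,145),.158))
E
```

```text
[0.52711026 0.07096273 0.194     ] pivot [0.57048041 0.03142044 0.158     ]
```

>>> move_arm --pt "1.3 3.3 -5 0 0 0" --pt "0 0 -20 0 0 0" --pt "0 0 -25 0 0 0" --pt "0 0 -25 0 0 0" --pt "0 0 -15 0 0 0"

```text
t: 19.55
eef_pos: [0.5263, 0.0706, 0.3673]
ee_rot: [3.139, 0.0, -1.223]
force: [-0.4, 0.0, -1.0]
width: 0.0598
```

>>> move_arm --pt "0 0 -12 0 0 0" --pt "0 0 -8 0 0 0" --pt "0 0 -6 0 0 0" --pt "0 0 -5 0 0 0" --pt "0 0 0 0 0 0"

```text
t: 19.97
eef_pos: [0.527, 0.0707, 0.3385]
ee_rot: [3.141, 0.0, -1.223]
force: [0.3, 0.4, 0.0]
width: 0.0599
```

>>> move_arm --pt "0 0 0 0 0 0" --pt "0 0 0 0 0 0" --pt "0 0 0 0 0 0" --pt "0 0 0 0 0 0" --pt "0 0 0 0 0 0" --claw 255 --squeeze 12

```text
t: 20.38
eef_pos: [0.5271, 0.0706, 0.3396]
ee_rot: [-3.141, 0.0, -1.223]
force: [0.1, 0.2, 0.3]
width: 0.0325
```

>>> move_arm --pt "0 0 0 0 0 0" --pt "0 0 0 0 0 0" --pt "0 0 0 0 0 0" --pt "0 0 0 0 0 0" --pt "0 0 0 0 0 0"

```text
t: 20.8
eef_pos: [0.5272, 0.0706, 0.3393]
ee_rot: [-3.141, -0.0, -1.222]
force: [0.9, -0.3, 0.0]
width: 0.0143
```

>>> move_arm --pt "2.8 2.9 0 0 0 -1" --pt "2.7 2.6 0 0 0 -1" --pt "2.9 2.3 0 0 0 -1" --pt "2.9 2.1 0 0 0 -1" --pt "3.2 2.0 0 0 0 -1"

```text
t: 21.22
eef_pos: [0.5412, 0.0831, 0.339]
ee_rot: [3.14, 0.001, -1.312]
force: [-4.8, 2.0, 5.0]
width: 0.0146
```

>>> move_arm --pt "3.2 1.8 0 0 0 -1" --pt "3.3 1.5 0 0 0 -1" --pt "3.4 1.4 0 0 0 -1" --pt "3.5 1.1 0 0 0 -1" --pt "3.5 1.0 0 0 0 -1"

```text
t: 21.63
eef_pos: [0.5582, 0.0901, 0.3388]
ee_rot: [3.14, 0.001, -1.399]
force: [-4.3, 2.0, 2.4]
width: 0.0149
```

>>> move_arm --pt "3.6 0.7 0 0 0 -1" --pt "3.6 0.5 0 0 0 -1" --pt "3.1 0.2 0 0 0 -1" --pt "3.2 0.1 0 0 0 -1" --pt "2.5 0 0 0 0 -1"

```text
t: 22.05
eef_pos: [0.5746, 0.0911, 0.3387]
ee_rot: [3.141, 0.0, -1.486]
force: [-3.4, 2.9, -0.4]
width: 0.0147
```

>>> move_arm --pt "1 -0.1 0 0 0 0" --pt "1 -0.1 0 0 0 0" --pt "1 -0.1 0 0 0 0" --pt "0.5 0 0 0 0 0" --pt "0 0 0 0 0 0"

```text
t: 22.47
eef_pos: [0.5779, 0.0905, 0.3389]
ee_rot: [3.141, -0.0, -1.484]
force: [-2.5, 4.2, -3.8]
width: 0.0146
```

>>> move_arm --pt "0.6 0.2 0 0 0 0" --pt "0.6 0 0 0 0 0" --pt "0.6 0 0 0 0 0" --pt "0.4 0 0 0 0 0" --pt "0 0 0 0 0 0"

```text
t: 22.88
eef_pos: [0.5801, 0.0906, 0.3389]
ee_rot: [3.141, -0.0, -1.484]
force: [-3.8, 0.9, -4.8]
width: 0.0146
```

>>> move_arm --pt "0.6 0 0 0 0 0" --pt "0.6 0 0 0 0 0" --pt "0.6 0 0 0 0 0" --pt "0.4 0 0 0 0 0" --pt "0 0 0 0 0 0"

```text
t: 23.3
eef_pos: [0.581, 0.0906, 0.3388]
ee_rot: [3.138, -0.0, -1.485]
force: [-11.5, 3.5, -0.4]
width: 0.0148
```

>>> move_arm --pt "0.5 0 0 0 0 0" --pt "0 0 0 0 0 0" --pt "0 0 0 0 0 0" --pt "0 0 0 0 0 0" --pt "0 0 0 0 0 0"

```text
t: 23.72
eef_pos: [0.5812, 0.0906, 0.3387]
ee_rot: [3.137, -0.0, -1.485]
force: [-12.3, 4.4, 0.4]
width: 0.0145
```

>>> move_arm --pt "-1 0 0 0 0 0" --pt "-0.8 0 0 0 0 0" --pt "0 0 0 0 0 0" --pt "0 0 0 0 0 0" --pt "0 0 0 0 0 0"

```text
t: 24.13
eef_pos: [0.5805, 0.0906, 0.3388]
ee_rot: [3.14, -0.0, -1.484]
force: [-6.0, 1.6, -3.1]
width: 0.0144
```

The stop has been felt at 12 N with no further motion. Releasing and rising.

>>> move_arm --pt "0 0 0 0 0 0" --pt "0 0 0 0 0 0" --pt "0 0 0 0 0 0" --pt "0 0 0 0 0 0" --pt "0 0 0 0 0 0" --claw 80

```text
t: 24.55
eef_pos: [0.5815, 0.0907, 0.3397]
ee_rot: [-3.14, 0.0, -1.484]
force: [-1.0, 0.6, 0.6]
width: 0.0427
```

>>> move_arm --pt "0 0 0 0 0 0" --pt "0 0 8 0 0 0" --pt "0 0 20 0 0 0" --pt "0 0 25 0 0 0" --pt "0 0 25 0 0 0"

```text
t: 24.97
eef_pos: [0.581, 0.0906, 0.4184]
ee_rot: [3.141, -0.001, -1.484]
force: [-0.2, 0.7, 0.8]
width: 0.0599
```

>>> move_arm --pt "-5 -5 25 0 0 0" --pt "-15 0 15 0 0 0" --pt "-15 0 0 0 0 0" --pt "-5 0 0 0 0 0" --pt "0 0 0 0 0 0"

```text
t: 25.38
eef_pos: [0.5401, 0.0855, 0.4582]
ee_rot: [-3.14, 0.001, -1.484]
force: [0.2, -0.8, -0.9]
width: 0.0603
```

```bash
python3 look.py 5 .185; python3 - <<'E'
from h import *
im,K,T=snap("side","side5.png")
w=cv2.imread("pics/wrist5.png"); s=cv2.imread("pics/side5.png")
cv2.imwrite("pics/fin.png",np.vstack([w[:260],cv2.resize(s[70:300,190:510],(640,460))[:330]]))
E
```

```text
25.38 [0.5401 0.0855 0.4582] [-3.1402e+00  7.0000e-04 -1.4839e+00] [ 0.2 -0.8 -0.9]
wrist knob_grip [309.  34.] 0.84 [ 0.5613 -0.0535  0.185 ]
wrist boss_top [316.  51.] 0.94 [ 0.5568 -0.0524  0.135 ]
wrist keeper_handle [277. 201.] 0.64 [0.5822 0.0924 0.176 ]
wrist keeper_hinge [295. 138.] 0.85 [0.5705 0.0329 0.148 ]
wrist keeper_hinge [316.  75.] 0.54 [ 0.5544 -0.0288  0.148 ]
wrist mask 2939 [[np.float64(0.5894), np.float64(-0.0373)], [np.float64(0.5412), np.float64(-0.0764)], [np.float64(0.5132), np.float64(-0.0504)], [np.float64(0.5619), np.float64(-0.0087)]]
```

View pics/fin.png

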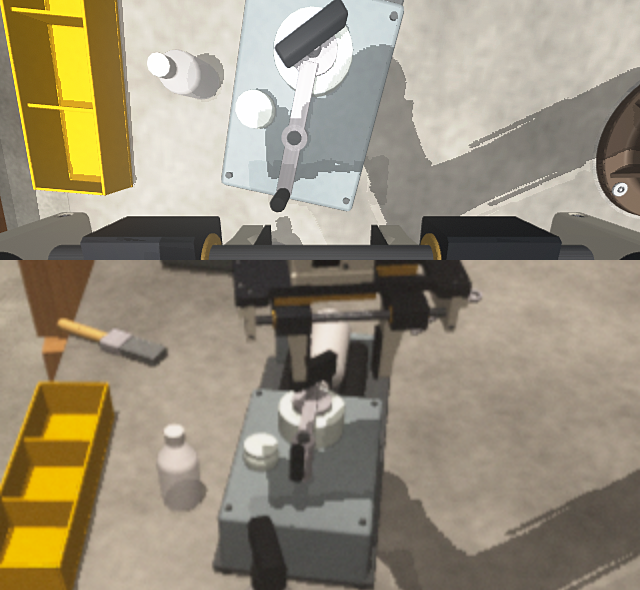

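The final view shows the keeper's nose at (308,62) over the collar. Spindle, pivot (294,138) and handle (280,200) are in line, and the sample, tin and sprayer are all standing.

```bash
python3 -c "
from h import *
print(arm.job_done())"
```

```text
the job is handed in; nothing more can be done
None
```

The mixer is in gear, the keeper is swung fully over the knob's collar, and the job was handed in at about 25 s of the 72 s allowed.

- **Meshing:** I gripped the knob and eased it down to about 5–6 N. Turning counter-clockwise, the push fell to 0.6 N at about 0.7 rad as the dogs dropped into a slot.
- **Pushing home:** the knob then slid down with almost no force to a solid stop, which I pressed with about 11 N.
- **Home check:** the tool's own travel read only 14.5 mm instead of 16 mm, so I checked again. Touching the bar from above with closed fingertips gave solid contact at 200.3 mm, against 200 mm expected when home. I put the 1.5 mm difference down to the knob slipping a little in the grip or starting slightly low, but did not confirm which.
- **Keeper:** I swung it by the handle to its stop, felt at about 12 N with no further motion, then let go and rose clear.
- **Last pictures:** spindle, pivot and handle are in line to within about 3°, with the keeper's nose over the collar. The spray bottle, sample bottle and tin are all standing, and nothing touches the robot.

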